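# Ratchet check of a locking forceps

## Task

Check the ratchet of the forceps held in the stand before it is packed: close its handles right up until the last ratchet tooth catches, and take the fingers away so that it stays locked on its own. Then unlock it by pressing the free ring handle sideways out of the forceps' plane (downwards, as it lies here) and guide it outwards, so that it springs fully open, and let go. Be gentle, 10 to 12 N is plenty and 20 N would bend it, and leave the other things on the table where they are.

Things in the scene. Friction and masses are not known exactly. Their poses are not given: they have to be found in the camera images.
- stand_mark (a point): Checking stand: grey plate 140 x 90 x 12 mm with a column, fixed; the point is its top face's centre, 12 mm above the table. x points along the steel forceps (220 mm) from ring handles to jaws, z up. The pivot is straight above, in a 44 mm sleeve. The forceps lies level; its plane (middle of its bars) is 46 to 72 mm above this point: reset each time and NOT measured, find it by touch or sight.
- fixed_ring (a point): Point at the plate's top level straight below the centre of the ring handle of the half that is rigid in the stand. Ring 37 mm across outside, bar 7 mm thick. Its shank (8 mm bar) runs to the pivot through y -13 at x -112 and y -12 at x -80 (mm, in stand_mark's frame), with a bracket under it. All points here are at the plate's level and share its axes.
- open_shank (a point): Point straight below the free half's shank (8 mm bar), where to push, with the forceps open. Pushed towards -y it swings about the pivot; fully closed this bar is near x -108, y 13 (mm, stand_mark's frame). Its spring opens it with 2 to 3 N; each of three teeth takes 7 to 11 N here and clicks over. After the last tooth come 2 mm, then a hard stop. Under the free handle there is only the plate and the table.
- open_ring (a point): Point straight below the centre of the free ring handle (37 mm across outside, bar 7 mm thick) with the forceps open.
- locked_ring (a point): Point straight below the free ring's centre with the last tooth caught. To unlock, press this ring down: it bends springily, the teeth part after 3 to 5 mm (4 to 7 N), hard stop after 7 mm (about 8 N). Let up in place it may catch again, so guide it some 30 mm outwards (+y, towards open_ring and beyond) while it is held down, then lift.
- rack (a point): Point straight below the middle of the fixed ratchet rack between the shanks: 17 mm (x) by 31 mm (y), its top 12 mm above the forceps' plane. Keep off it.
- moving_half (a joint): How far the free half is closed, rad: 0 fully open (its rest), about 0.12 first tooth caught, 0.17 second, 0.22 third and last, 0.245 hard stop.
- jar: bystander: white jar, 48 mm wide, 62 mm high, beside the stand; origin under its centre
- carton: bystander: cardboard carton 75 x 50 x 45 mm, beside the stand; origin under its centre
- tweezers: bystander: steel tweezers 125 mm long lying beyond the jaws; origin under its middle
- bottle_large: bystander: clear bottle, 72 mm wide, 185 mm high, at the left of the table; origin under its centre
- bottle_small: bystander: clear bottle, 56 mm wide, 140 mm high, at the left of the table; origin under its centre
- tape_roll: bystander: white roll of tape lying flat, 90 mm wide, 24 mm high, at the right of the table; origin under its centre

How it is judged:
On the way:
1. the forceps is locked on its last ratchet tooth with no finger touching it (value of joint moving_half above 0.2 rad and contact force between the fingers and anything else below 0.2 N), for 0.4 s.
At the end, for the whole second after the job is handed in: after it has been locked on the last tooth without being held, the forceps stands open again (joint below 0.03 rad), and nothing is touched (value of joint moving_half below 0.03 rad and contact force between the fingers and anything else below 0.2 N).
It fails at once if the fingers press on something with more than 20 N (contact force between the fingers and anything else above 20 N).
It fails at once if another thing on the table is moved by more than 20 mm (distance of any of jar, carton, tweezers, bottle_large, bottle_small, tape_roll from where it was at the start of the episode above 0.02 m).
It also fails if it takes over 59 s, if anything falls off the work surface, if the arm or the gripper's body presses on something with over 40 N, if the wrist force passes 120 N, or if a joint passes its speed limit or range.

## Robot

A 6-joint arm with a two-finger parallel gripper is mounted at the origin on the work surface. World frame = base frame: x ahead of the robot, y to its left, z up, the work surface at z = 0. Lengths are in m, angles in rad, forces in N, time in s.
With the tool pointing down it reaches from about 0.35 to 0.875 m from the base axis. Payload 4.2 kg.
Tool frame: the origin (TCP) lies at the very end of the fingers, on their centre line; the grasp point (between the pads) lies 19 mm behind it; z points along the fingers, y is the direction in which the jaws open and shut (so a half turn about z gives the same grasp; the last joint's range is limited). The gripper opens to 87 mm and grips with 3 to 60 N. Pads are 19 mm wide; open, the fingers measure 117 mm over their backs; the gripper's body (75 mm by 190 mm) begins 51 mm behind the grasp point.
Start: joints at [-0.903, 0.385, 0.008, 0, -1.194, -0.259], TCP at [0.248, -0.573, 0.223] pointing down, gripper open.
Joint ranges: [-3.14, 3.14], [-1.21, 2.06], [-1.07, 1.41], [-3.16, 2.05], [-2.99, -0.16], [-3.1, 3.1]. Speed limits (rad/s): [2.79, 2.79, 3.14, 3.14, 3.14, 3.14].

## Interface

Orientations are given as a rotation vector (axis times angle).
In Python, from station import r gives the robot as it stands.
- The arm moves only by the tool move_arm, never from a script. Its argument "moves" is a list of rows, each a list of 3 entries, a list of its own where there are three numbers: the shift along the tool's x, y, z in cm, then the turn, a rotation vector about the tool's x, y, z in rad, then the finger opening in cm, from 0 to 8.7. A call has 1 to 5 rows; each row shifts and turns the commanded pose from where the row before left it, along the tool's axes as they then stand; what a row does not reach is not made up. A row lasts 1/10 s, in which the tool goes at most 50 mm and 8.59 degrees, less where a joint would pass 70% of its speed; a pose out of reach is approached as far as the arm can. A call with a gripper value outside its range is refused whole. The fingers move at their own pace and stop on an object; "newtons" is the grip in N (left out, the last holds). Time passes only in rows, so rows that do not move let the fingers close. It gives the time, the measured TCP pose, the force and the opening at its end, in the units of the state.
- r.read_state(): the state, without advancing time (a new reading comes with each control period).
- r.get_image(name): name is "scene" or "top" or "wrist"; returns the picture (420x560x3 uint8, blue, green, red); there is no depth.
- r.camera_info(name): a dict with "fx", "fy", "cx", "cy" (pixels), "D" ([k1, k2, p1, p2, k3] as OpenCV has them; the pictures are not rectified), "rvec" (rotation vector, rad) and "tvec" (3), from world to camera coordinates, as OpenCV has them; the wrist camera has in their place "hand_eye" (4x4, takes a point from camera to tool coordinates, whose origin is the TCP and whose axes are the flange's). Camera axes: x right, y down, z forward; pixel columns grow to the right and rows downward; lengths in m; the calibration is good to about 2 mm. A picture is of the moment at which its call begins: read the wrist's pose just before it. camera_info takes no time and is no camera call.
- r.sign_off(): hands the job in, once; it reports no verdict.
The state is a dict: "t": time; "qpos": joint angles; "dq": joint speeds; "tau": joint torques, N m; "eef_pos": TCP position; "ee_rot": TCP orientation; "wrist_force": force on the tool from outside, world axes, zero at the start; "wrist_torque": the same for the moment, N m; "grip_width": opening from 0.0 (shut) to 1.0 (fully open).
Only numpy, scipy, OpenCV 4.12 (cv2) and the standard library are available. Lean on these libraries where they do the work, as an engineer would, in place of code of your own. Each camera call takes 0.05 s, during which the arm holds its last target. There are 200 camera calls.

## Working session

There is one attempt and no reset: what is moved stays moved. The work goes in short steps, Python scripts to look and compute and a tool call to move; the robot and the scene stay as the last step left them, time stands still between calls to the robot, and variables do not carry over. Pictures are saved under pics/ and viewed, about 8 in all and at most 12, crops included, and the job is handed in when it is done.

Besides the shell and the picture viewer there is one more tool, called after ">>>" as name(argument=value, ...), one argument or row to a line, values as JSON. move_arm: Moves the arm, as the interface text tells. Its arguments: {"type":"object","properties":{"moves":{"type":"array"},"newtons":{"type":"number"}},"required":["moves"]}

```bash
mkdir -p pics; ls; python3 - <<'E'
from station import r
import cv2,numpy as np
s=r.read_state();print({k:np.round(v,3) for k,v in s.items()})
for n in("scene","top","wrist"):
    print(n,r.camera_info(n)); cv2.imwrite(f"pics/{n}0.png",r.get_image(n))
E
```

```text
pics
{'t': np.float64(0.0), 'qpos': array([-0.903,  0.386,  0.007, -0.   , -1.194, -0.259]), 'dq': array([-0.001, -0.001,  0.001,  0.   ,  0.   , -0.001]), 'tau': array([-0.0000e+00, -3.9066e+01,  1.8741e+01,  4.2200e+00,  1.1000e-02,
       -0.0000e+00]), 'eef_pos': array([ 0.248, -0.573,  0.221]), 'ee_rot': array([ 6.370e-01, -3.076e+00, -3.000e-03]), 'wrist_force': array([1.096, 0.296, 0.25 ]), 'wrist_torque': array([ 0.025, -0.05 ,  0.044]), 'grip_width': np.float64(1.001)}
scene {'fx': 382.4975438630074, 'fy': 382.4975438630074, 'cx': 281.9066169952185, 'cy': 207.67591035555702, 'D': array([-0.08888304,  0.        ,  0.        ,  0.        ,  0.        ]), 'rvec': array([ 1.72996097,  1.84886932, -0.73896764]), 'tvec': array([ 0.05991085, -0.41871157,  1.52571235])}
top {'fx': 523.4095340070819, 'fy': 523.4095340070819, 'cx': 279.7956352444429, 'cy': 210.5843205048232, 'D': array([-0.15547052,  0.        ,  0.        ,  0.        ,  0.        ]), 'rvec': array([ 2.20871564, -2.1807948 ,  0.04729354]), 'tvec': array([-0.00786508,  0.62912217,  1.55834777])}
wrist {'fx': 330.59586366354836, 'fy': 330.59586366354836, 'cx': 286.1781478347977, 'cy': 211.80082218598486, 'D': array([-0.00257718,  0.        ,  0.        ,  0.        ,  0.        ]), 'hand_eye': array([[ 4.15010901e-04, -9.70235645e-01, -2.42162385e-01,
         6.48478953e-02],
       [ 9.99999827e-01,  5.03861425e-04, -3.04975051e-04,
        -7.87042700e-04],
       [ 4.17913950e-04, -2.42162217e-01,  9.70235686e-01,
        -1.62795586e-01],
       [ 0.00000000e+00,  0.00000000e+00,  0.00000000e+00,
         1.00000000e+00]])}
```

View pics/top0.png

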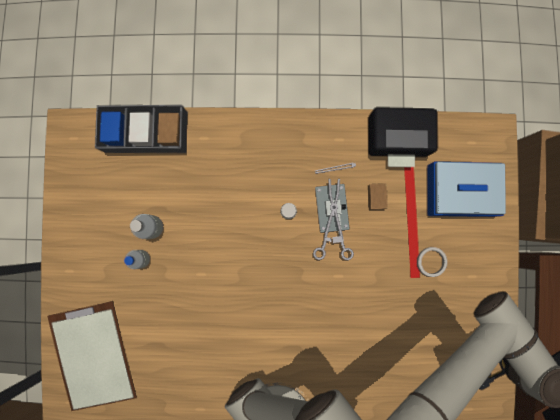

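View pics/scene0.png

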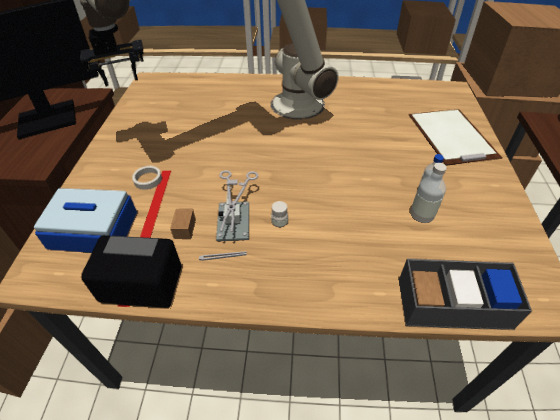

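Top view: the forceps is at about (333,215), with rings at (319,254) and (347,254), jaws up-image (+x). Jar is at (289,210), carton at (377,196), tweezers at (335,168). I'll zoom in on the forceps next.

```bash
cat > h.py <<'E'
import numpy as np,cv2
from station import r
def cam(n,s=None):
    c=r.camera_info(n);K=np.array([[c['fx'],0,c['cx']],[0,c['fy'],c['cy']],[0,0,1]])
    if n=="wrist":
        T=np.eye(4);T[:3,:3]=cv2.Rodrigues(np.array(s['ee_rot']))[0];T[:3,3]=s['eef_pos'];T=T@c['hand_eye']
        R=T[:3,:3].T;t=-R@T[:3,3]
    else: R=cv2.Rodrigues(c['rvec'])[0];t=np.array(c['tvec'])
    return K,c['D'],R,t
def ray(cm,uv):
    K,D,R,t=cm;p=cv2.undistortPoints(np.array([[uv]],float),K,D)[0,0]
    return -R.T@t,R.T@np.array([*p,1])
def onz(cm,uv,z):
    o,d=ray(cm,uv);return o+d*(z-o[2])/d[2]
def proj(cm,P):
    K,D,R,t=cm;return cv2.projectPoints(np.array(P,float).reshape(-1,1,3),cv2.Rodrigues(R)[0],t,K,D)[0][:,0]
E
python3 - <<'E'
import cv2,numpy as np
from h import *
a=cv2.imread('pics/top0.png')[160:275,285:385];b=cv2.imread('pics/scene0.png')[165:270,190:295]
a=cv2.resize(a,(400,460),interpolation=2);b=cv2.resize(b,(400,400),interpolation=2)
o=np.zeros((460,800,3),np.uint8);o[:,:400]=a;o[:400,400:]=b
cv2.imwrite('pics/z0.png',o)
c=cam('top')
for uv in[(319,254),(347,254),(333,207)]:print(onz(c,uv,.06))
E
```

```text
[ 0.50184218 -0.11592162  0.06      ]
[ 0.50268902 -0.19777626  0.06      ]
[ 0.63947359 -0.15554387  0.06      ]
```

View pics/z0.png

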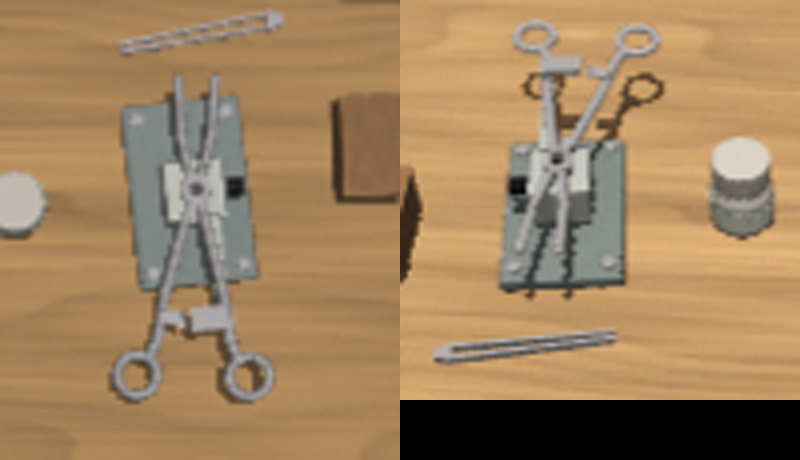

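Zoomed view: free ring at top px (319.3,254), fixed ring (347,254), pivot (334,207), rack at about (337,240). The plate is turned a few degrees to the left. Next I'll compute the frame and move the wrist camera over it.

```bash
cat >> h.py <<'E'
def tri(c1,u1,c2,u2):
    o1,d1=ray(c1,u1);o2,d2=ray(c2,u2)
    s=np.linalg.lstsq(np.c_[d1,-d2],o2-o1,rcond=None)[0]
    p,q=o1+s[0]*d1,o2+s[1]*d2;return (p+q)/2,np.linalg.norm(p-q)
def togo(P,xdir):
    """rows needed: total shift in tool axes (cm) and turn about tool z to put TCP at P with tool x along xdir (world yaw rad)"""
    s=r.read_state();R=cv2.Rodrigues(np.array(s['ee_rot']))[0]
    a=np.arctan2(R[1,0],R[0,0]);dz=-(xdir-a);dz=(dz+np.pi)%(2*np.pi)-np.pi
    return 100*R.T@(np.array(P)-s['eef_pos']),dz
E
python3 - <<'E'
from h import *
t=cam('top');sc=cam('scene')
C=[onz(t,(285+u/4,160+v/4),.012) for u,v in[(122,107),(238,96),(257,277),(140,290)]]
m=np.mean(C,0);x=(C[0]+C[1]-C[2]-C[3]);yaw=np.arctan2(x[1],x[0]);print(m,np.degrees(yaw),np.linalg.norm(x)/2)
for n,a,b in[('free',(319.25,254),(252.5,175.8)),('fix',(347,254),(225.7,175)),('piv',(334,207),(231.2,206))]:
    p,e=tri(t,a,sc,b);d=p-m;c_,s_=np.cos(yaw),np.sin(yaw);print(n,p,e,c_*d[0]+s_*d[1],-s_*d[0]+c_*d[1])
P=m+np.array([np.cos(yaw),np.sin(yaw),0])*-.105;P[2]=.2
print(P,togo(P,yaw+np.pi))
E
```

```text
[ 0.6388897  -0.15822224  0.012     ] 6.2658280327707665 0.1381213187363588
free [ 0.50143723 -0.11551088  0.05333428] 0.0032433785558154894 -0.13196978375790375 0.057457979091251554
fix [ 0.50220325 -0.19711638  0.0529115 ] 0.0031009432568563904 -0.14011487674905318 -0.023743625878921478
piv [ 0.63911121 -0.15682207  0.06330109] 0.00267738430897646 0.00037300248284610055 0.0013676337579668829
[ 0.53451695 -0.1696821   0.2       ] (array([-42.30047695,  25.6372608 ,   2.20995388]), np.float64(0.2993534609213473))
```

>>> move_arm(
  moves=[
    [[-3.9, 2.3, 0], [0, 0, 0], 0],
    [[-3.9, 2.3, 0], [0, 0, 0], 0],
    [[-3.9, 2.3, 0], [0, 0, 0], 0],
    [[-3.9, 2.3, 0], [0, 0, 0], 0],
    [[-3.9, 2.3, 0], [0, 0, 0], 0],
  ],
)

```text
t: 0.65
eef_pos: [0.3823, -0.3888, 0.2224]
ee_rot: [0.637, -3.076, -0.0]
wrist_force: [0.4, -0.8, 0.2]
grip_width: 0.634
```

>>> move_arm(
  moves=[
    [[-3.9, 2.3, 0], [0, 0, 0], 0],
    [[-3.9, 2.3, 0.5], [0, 0, 0], 0],
    [[-3.9, 2.3, 1], [0, 0, 0], 0],
    [[-3.9, 2.3, 1], [0, 0, 0], 0],
    [[-3.9, 2.3, 1], [0, 0, 0], 0],
  ],
)

```text
t: 1.15
eef_pos: [0.5155, -0.2056, 0.1872]
ee_rot: [0.638, -3.076, -0.0]
wrist_force: [1.6, -0.8, -0.5]
grip_width: 0.173
```

>>> move_arm(
  moves=[
    [[-3.3, 2.6, 1], [0, 0, 0.1], 0],
    [[0, 0, 0], [0, 0, 0.1], 0],
    [[0, 0, 0], [0, 0, 0.1], 0],
    [[0, 0, 0], [0, 0, 0], 0],
    [[0, 0, 0], [0, 0, 0], 0],
  ],
)

```text
t: 1.65
eef_pos: [0.5347, -0.1705, 0.1774]
ee_rot: [0.174, -3.136, -0.0]
wrist_force: [0.0, 0.0, -0.4]
grip_width: 0.006
```

```bash
python3 - <<'E'
from h import *
s=r.read_state();print(s['t'],s['eef_pos'],s['ee_rot'],s['wrist_force'])
im=r.get_image('wrist');cv2.imwrite('pics/w1.png',im);np.save('w1.npy',np.r_[s['eef_pos'],s['ee_rot']])
E
```

```text
1.65 [ 0.53467103 -0.17046125  0.1773873 ] [ 1.73813088e-01 -3.13640965e+00 -1.55245167e-04] [ 0.00751572  0.008458   -0.41390577]
```

View pics/w1.png

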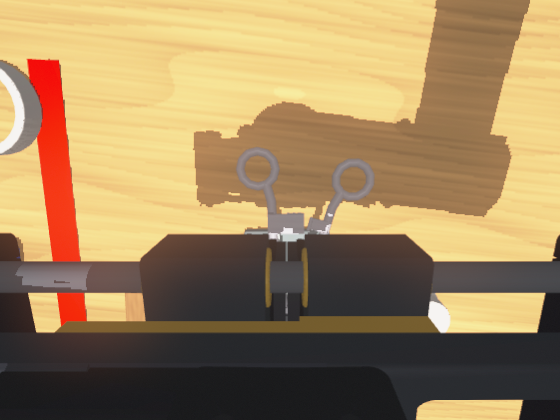

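Wrist view: fixed ring at about (258,168), free ring at about (353,180), rack at (286,222). I'll back off for a second view that also shows the shanks.

>>> move_arm(
  moves=[
    [[4, 0, 0], [0, 0, 0], 0],
    [[4, 0, 0], [0, 0, 0], 0],
    [[0, 0, 0], [0, 0, 0], 0],
    [[0, 0, 0], [0, 0, 0], 0],
  ],
)

```text
t: 2.1
eef_pos: [0.455, -0.1796, 0.1783]
ee_rot: [-0.171, 3.135, -0.001]
wrist_force: [0.7, 1.2, -0.2]
grip_width: 0.004
```

```bash
python3 - <<'E'
from h import *
s=r.read_state();print(s['t'],s['eef_pos'],s['ee_rot'],s['wrist_force'])
im=r.get_image('wrist');cv2.imwrite('pics/w2.png',im);np.save('w2.npy',np.r_[s['eef_pos'],s['ee_rot']])
a=cv2.imread('pics/w1.png')[130:255,190:400]
o=np.zeros((580,800,3),np.uint8);o[:238,:400]=cv2.resize(a,(400,238),interpolation=2)
b=im[80:250,160:440];o[240:,:560]=cv2.resize(b,(560,340),interpolation=2)
cv2.imwrite('pics/z2.png',o)
E
```

```text
2.1 [ 0.45496509 -0.17964135  0.17828982] [-1.70861684e-01  3.13526732e+00 -6.65345338e-04] [ 0.67710188  1.23798516 -0.15893989]
```

View pics/w2.png

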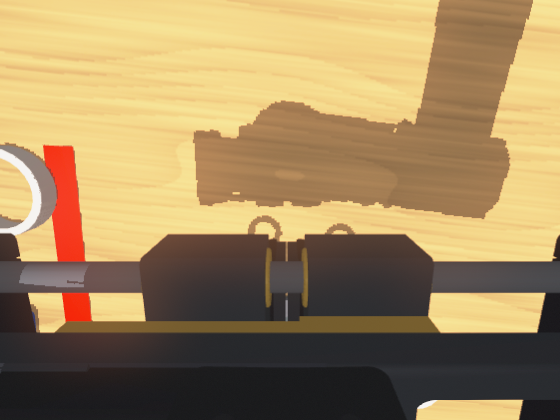

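The camera's up is towards the robot, so I backed off the wrong way. Moving forward instead.

>>> move_arm(
  moves=[
    [[-4.5, 0, 0], [0, 0, 0], 0],
    [[-4.5, 0, 0], [0, 0, 0], 0],
    [[-4.5, 0, 0], [0, 0, 0], 0],
    [[-4.5, 0, 0], [0, 0, 0], 0],
    [[0, 0, 0], [0, 0, 0], 0],
  ],
)

```text
t: 2.65
eef_pos: [0.6398, -0.1588, 0.1749]
ee_rot: [-0.174, 3.136, -0.001]
wrist_force: [-1.4, 0.1, -1.3]
grip_width: 0.011
```

>>> move_arm(
  moves=[
    [[0, 0, 0], [0, 0, 0], 0],
    [[0, 0, 0], [0, 0, 0], 0],
  ],
)

```text
t: 2.85
eef_pos: [0.6339, -0.1596, 0.1771]
ee_rot: [0.171, -3.136, -0.0]
wrist_force: [0.1, 0.4, 0.6]
grip_width: 0.008
```

```bash
python3 - <<'E'
from h import *
s=r.read_state();print(s['t'],s['eef_pos'],s['ee_rot'],s['wrist_force'])
im=r.get_image('wrist');cv2.imwrite('pics/w3.png',im);np.save('w3.npy',np.r_[s['eef_pos'],s['ee_rot']])
cv2.imwrite('pics/z3.png',cv2.resize(im[60:250,160:420],(780,570),interpolation=2))
E
```

```text
2.85 [ 0.63391193 -0.15963353  0.17713335] [ 1.70972574e-01 -3.13599751e+00 -9.81326263e-05] [0.11367305 0.42972333 0.64302072]
```

View pics/z3.png

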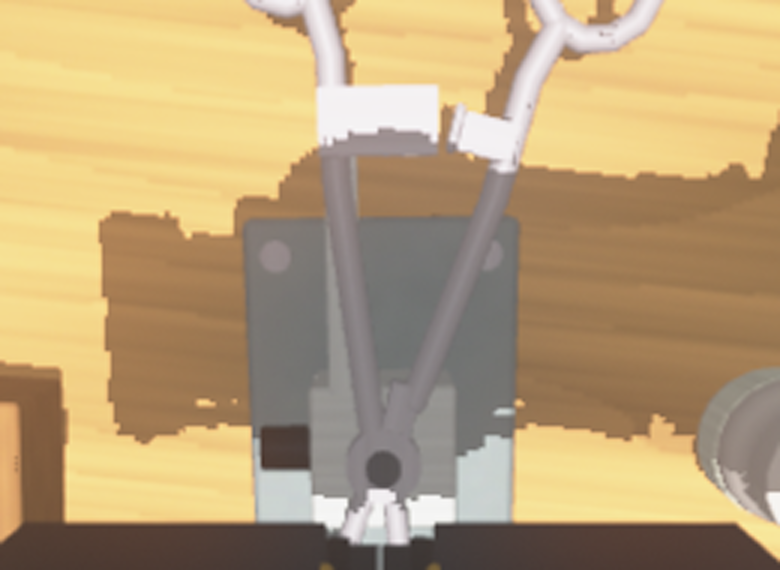

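Near view: pivot at crop (383,468), plate's near corners at (245,220) and (518,218), free shank running from (415,400) to (515,160) and on to its ring at (600,0), rack at (378,115). Next: Hough on the rings in both wrist views, then triangulate.

```bash
python3 - <<'E'
from h import *
V={}
for n in('w1','w3'):
    a=np.load(n+'.npy');V[n]=cam('wrist',dict(eef_pos=a[:3],ee_rot=a[3:]))
    im=cv2.imread(f'pics/{n}.png');g=cv2.cvtColor(im,6)
    y0,y1=(135,210) if n=='w1' else (15,95)
    g=cv2.resize(g[y0:y1,220:400],None,fx=4,fy=4,interpolation=2)
    c=cv2.HoughCircles(g,cv2.HOUGH_GRADIENT_ALT,1,100,param1=200,param2=.5,minRadius=40,maxRadius=110)
    print(n,None if c is None else [(x[0]/4+220,x[1]/4+y0,x[2]/4) for x in c.reshape(-1,c.shape[-1])])
c3=V['w3'];A=onz(c3,(241.7,133.3),.012);B=onz(c3,(332.7,132.7),.012);print('plate near corners',A,B,np.linalg.norm(A-B))
y=B-A;yaw=np.arctan2(-y[0],y[1]);print('yaw',np.degrees(yaw))
for z in(.06,.065,.07):print('pivot',z,onz(c3,(287.7,216),z))
E
```

```text
w1 None
w3 [(np.float32(361.0), np.float32(52.25), np.float32(23.809559)), (np.float32(257.0), np.float32(40.5), np.float32(23.392628)), (np.float32(257.0), np.float32(40.5), np.float32(16.126822)), (np.float32(361.0), np.float32(52.25), np.float32(14.364867))]
plate near corners [ 0.57800043 -0.20954856  0.012     ] [ 0.56785363 -0.12229315  0.012     ] 0.08784341105420566
yaw 6.633050661936461
pivot 0.06 [ 0.6427001  -0.15788752  0.06      ]
pivot 0.065 [ 0.64139905 -0.1580528   0.065     ]
pivot 0.07 [ 0.64009799 -0.15821809  0.07      ]
```

```bash
python3 - <<'E'
from h import *
V={}
for n in('w1','w3'):
    a=np.load(n+'.npy');V[n]=cam('wrist',dict(eef_pos=a[:3],ee_rot=a[3:]))
t=cam('top')
yaw=np.radians(6.5);ex=np.array([np.cos(yaw),np.sin(yaw)]);ey=np.array([-ex[1],ex[0]])
A=onz(V['w3'],(241.7,133.3),.012);B=onz(V['w3'],(332.7,132.7),.012)
m=((A+B)/2)[:2]+.07*ex;print('mark',m)
f=lambda p:np.round([*(1000*np.array([(p[:2]-m)@ex,(p[:2]-m)@ey])),1000*p[2]],1)
for n,a,b,tt in[('free',(353,180),(361,52.25),(319.25,254)),('fix',(258,168),(257,40.5),(347,254))]:
    p,e=tri(V['w1'],a,V['w3'],b);print(n,p,e,f(p)); p,e=tri(t,tt,V['w3'],b);print(' top-w3',p,e,f(p))
for z in(.055,.06,.065,.07,.075):
    print(z,[list(f(onz(V['w3'],(160+u/3,60+v/3),z))) for u,v in[(383,468),(507,170),(470,270),(338,165),(378,115)]])
E
```

```text
mark [ 0.64247706 -0.15799663]
free [ 0.50565818 -0.11649172  0.06120561] 0.0012688931191597573 [-131.2   56.7   61.2]
 top-w3 [ 0.5030418  -0.11590391  0.05609039] 0.0033420598521609634 [-133.8   57.6   56.1]
fix [ 0.50504032 -0.19797357  0.05644111] 0.0012593798506751117 [-141.1  -24.2   56.4]
 top-w3 [ 0.50222522 -0.19914387  0.04462898] 0.001083161586132953 [-144.   -25.    44.6]
0.055 [[np.float64(1.5), np.float64(0.1), np.float64(55.0)], [np.float64(-83.5), np.float64(34.6), np.float64(55.0)], [np.float64(-56.3), np.float64(24.9), np.float64(55.0)], [np.float64(-85.0), np.float64(-12.1), np.float64(55.0)], [np.float64(-98.0), np.float64(-1.0), np.float64(55.0)]]
0.06 [[np.float64(0.2), np.float64(0.1), np.float64(60.0)], [np.float64(-83.3), np.float64(34.0), np.float64(60.0)], [np.float64(-56.6), np.float64(24.4), np.float64(60.0)], [np.float64(-84.8), np.float64(-11.9), np.float64(60.0)], [np.float64(-97.6), np.float64(-1.0), np.float64(60.0)]]
0.065 [[np.float64(-1.1), np.float64(0.0), np.float64(65.0)], [np.float64(-83.1), np.float64(33.4), np.float64(65.0)], [np.float64(-56.9), np.float64(24.0), np.float64(65.0)], [np.float64(-84.6), np.float64(-11.7), np.float64(65.0)], [np.float64(-97.2), np.float64(-1.0), np.float64(65.0)]]
0.07 [[np.float64(-2.4), np.float64(0.0), np.float64(70.0)], [np.float64(-82.9), np.float64(32.7), np.float64(70.0)], [np.float64(-57.2), np.float64(23.5), np.float64(70.0)], [np.float64(-84.4), np.float64(-11.5), np.float64(70.0)], [np.float64(-96.7), np.float64(-1.0), np.float64(70.0)]]
0.075 [[np.float64(-3.7), np.float64(0.0), np.float64(75.0)], [np.float64(-82.7), np.float64(32.1), np.float64(75.0)], [np.float64(-57.5), np.float64(23.1), np.float64(75.0)], [np.float64(-84.1), np.float64(-11.3), np.float64(75.0)], [np.float64(-96.3), np.float64(-1.0), np.float64(75.0)]]
```

Both views agree: plane about 60 mm above the table, pivot on the mark's axis, and the free shank's outer face at about y 50 where x is -109. I'll push with closed fingers from (x -100, y 75), TCP z 0.050.

```bash
cat >> h.py <<'E'
yaw=np.radians(6.5);ex=np.array([np.cos(yaw),np.sin(yaw)]);ey=np.array([-ex[1],ex[0]]);m=np.array([.6425,-.158])
def W(x,y,z):return np.r_[m+(x*ex+y*ey)/1000,z/1000]
def st():
    s=r.read_state();d=s['eef_pos'][:2]-m;F=s['wrist_force']
    print('t',round(s['t'],2),'stand xy z mm',np.round([d@ex*1000,d@ey*1000,s['eef_pos'][2]*1000],1),'F stand',np.round([F[:2]@ex,F[:2]@ey,F[2]],1))
E
python3 - <<'E'
from h import *
st();print(togo(W(-100,75,177),yaw+np.pi))
E
```

```text
t 2.9 stand xy z mm [ -9.   -0.7 177.6] F stand [-0.4  1.   0.5]
(array([9.13977305, 7.52790787, 0.06691101]), np.float64(-0.0046643208093648525))
```

>>> move_arm(
  moves=[
    [[3.1, 2.5, 0], [0, 0, 0], 0],
    [[3.0, 2.5, 0], [0, 0, 0], 0],
    [[3.0, 2.5, 0], [0, 0, 0], 0],
    [[0, 0, 3], [0, 0, 0], 0],
    [[0, 0, 3], [0, 0, 0], 0],
  ],
)

```text
t: 3.4
eef_pos: [0.5351, -0.0945, 0.1197]
ee_rot: [-0.172, 3.131, 0.0]
wrist_force: [-0.1, 0.6, -0.3]
grip_width: 0.004
```

>>> move_arm(
  moves=[
    [[0, 0, 3], [0, 0, 0], 0],
    [[0, 0, 2.5], [0, 0, 0], 0],
    [[0, 0, 1.3], [0, 0, 0], 0],
    [[0, 0, 0], [0, 0, 0], 0],
    [[0, 0, 0], [0, 0, 0], 0],
  ],
)

```text
t: 3.9
eef_pos: [0.5358, -0.0951, 0.0506]
ee_rot: [-0.171, 3.136, -0.0]
wrist_force: [0.3, 0.4, 1.3]
grip_width: 0.003
```

```bash
python3 - <<'E'
from h import *
st();im=r.get_image('wrist');cv2.imwrite('pics/w4.png',im);t=r.get_image('scene')
o=np.zeros((420,800,3),np.uint8);o[:300,:400]=cv2.resize(im,(400,300));o[:420,400:]=cv2.resize(t[150:255,190:290],(400,420),interpolation=2);cv2.imwrite('pics/z4.png',o);st()
E
```

```text
t 3.9 stand xy z mm [-98.9  74.5  50.6] F stand [0.4 0.4 1.3]
t 4.0 stand xy z mm [-98.3  74.6  51.1] F stand [-0.9 -0.1 -0.2]
```

View pics/z4.png

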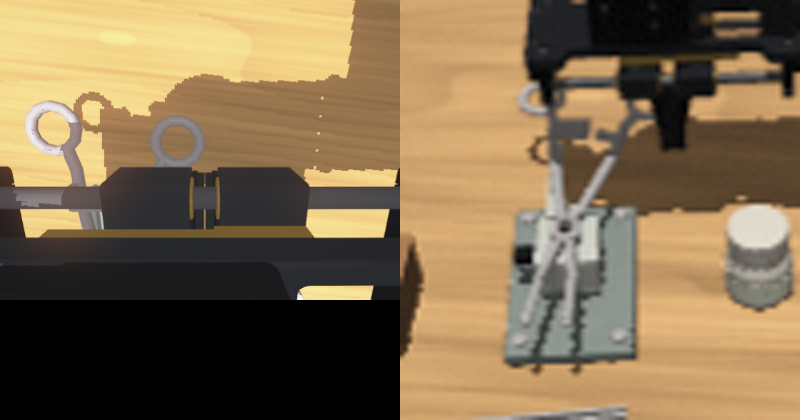

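The fingers stand just outside the free shank and clear of the ring. Pushing towards -y in small steps.

>>> move_arm(
  moves=[
    [[0, -0.2, 0], [0, 0, 0], 0],
    [[0, -0.2, 0], [0, 0, 0], 0],
    [[0, -0.2, 0], [0, 0, 0], 0],
    [[0, -0.2, 0], [0, 0, 0], 0],
  ],
)

```text
t: 4.4
eef_pos: [0.5366, -0.1031, 0.0497]
ee_rot: [-0.171, 3.137, 0.0]
wrist_force: [-0.1, -0.2, -0.7]
grip_width: 0.01
```

>>> move_arm(
  moves=[
    [[0, -0.2, 0], [0, 0, 0], 0],
    [[0, -0.2, 0], [0, 0, 0], 0],
    [[0, -0.1, 0], [0, 0, 0], 0],
  ],
)

```text
t: 4.7
eef_pos: [0.537, -0.108, 0.0495]
ee_rot: [0.171, -3.137, 0.0]
wrist_force: [-0.2, 0.5, -0.2]
grip_width: 0.003
```

>>> move_arm(
  moves=[
    [[0, -0.2, 0], [0, 0, 0], 0],
    [[0, -0.2, 0], [0, 0, 0], 0],
    [[0, -0.1, 0], [0, 0, 0], 0],
  ],
)

```text
t: 5.0
eef_pos: [0.5376, -0.113, 0.0495]
ee_rot: [0.171, -3.137, -0.0]
wrist_force: [-1.1, -0.4, 0.2]
grip_width: 0.005
```

```bash
python3 - <<'E'
from h import *
st()
E
```

```text
t 5.0 stand xy z mm [-99.1  56.6  49.5] F stand [-1.1 -0.3  0.2]
```

>>> move_arm(
  moves=[
    [[0, -0.1, 0], [0, 0, 0], 0],
    [[0, -0.1, 0], [0, 0, 0], 0],
    [[0, -0.1, 0], [0, 0, 0], 0],
  ],
)

```text
t: 5.3
eef_pos: [0.5379, -0.1158, 0.0495]
ee_rot: [0.171, -3.137, -0.0]
wrist_force: [-0.2, 0.6, 0.0]
grip_width: 0.002
```

>>> move_arm(
  moves=[
    [[0, -0.1, 0], [0, 0, 0], 0],
    [[0, -0.1, 0], [0, 0, 0], 0],
    [[0, -0.1, 0], [0, 0, 0], 0],
  ],
)

```text
t: 5.6
eef_pos: [0.538, -0.1186, 0.0495]
ee_rot: [0.171, -3.136, -0.0]
wrist_force: [-0.0, 2.1, -0.2]
grip_width: 0.004
```

>>> move_arm(
  moves=[
    [[0, -0.1, 0], [0, 0, 0], 0],
    [[0, -0.1, 0], [0, 0, 0], 0],
    [[0, -0.1, 0], [0, 0, 0], 0],
  ],
)

```text
t: 5.9
eef_pos: [0.5385, -0.1217, 0.0494]
ee_rot: [0.171, -3.137, -0.0]
wrist_force: [-1.4, 0.6, 0.3]
grip_width: -0.0
```

>>> move_arm(
  moves=[
    [[0, -0.1, 0], [0, 0, 0], 0],
    [[0, -0.1, 0], [0, 0, 0], 0],
    [[0, -0.1, 0], [0, 0, 0], 0],
  ],
)

```text
t: 6.2
eef_pos: [0.5383, -0.1244, 0.0493]
ee_rot: [0.17, -3.136, -0.001]
wrist_force: [-1.6, 6.1, -1.1]
grip_width: 0.009
```

>>> move_arm(
  moves=[
    [[0, -0.1, 0], [0, 0, 0], 0],
    [[0, -0.1, 0], [0, 0, 0], 0],
    [[0, -0.1, 0], [0, 0, 0], 0],
  ],
)

```text
t: 6.5
eef_pos: [0.5379, -0.1266, 0.0489]
ee_rot: [0.169, -3.134, -0.003]
wrist_force: [-3.7, 8.6, -0.1]
grip_width: 0.006
```

>>> move_arm(
  moves=[
    [[0, -0.1, 0], [0, 0, 0], 0],
    [[0, -0.1, 0], [0, 0, 0], 0],
  ],
)

```text
t: 6.7
eef_pos: [0.5376, -0.1285, 0.0487]
ee_rot: [0.169, -3.133, -0.003]
wrist_force: [-3.8, 7.0, -0.8]
grip_width: 0.005
```

```bash
python3 - <<'E'
from h import *
st();im=r.get_image('wrist');cv2.imwrite('pics/w5.png',im);t=r.get_image('scene')
o=np.zeros((420,800,3),np.uint8);o[:300,:400]=cv2.resize(im,(400,300));o[:420,400:]=cv2.resize(t[150:255,190:290],(400,420),interpolation=2);cv2.imwrite('pics/z5.png',o);st()
E
```

```text
t 6.7 stand xy z mm [-100.9   41.1   48.7] F stand [-3.   7.3 -0.8]
t 6.8 stand xy z mm [-100.8   40.6   48.7] F stand [-1.2  4.6 -0.4]
```

View pics/z5.png

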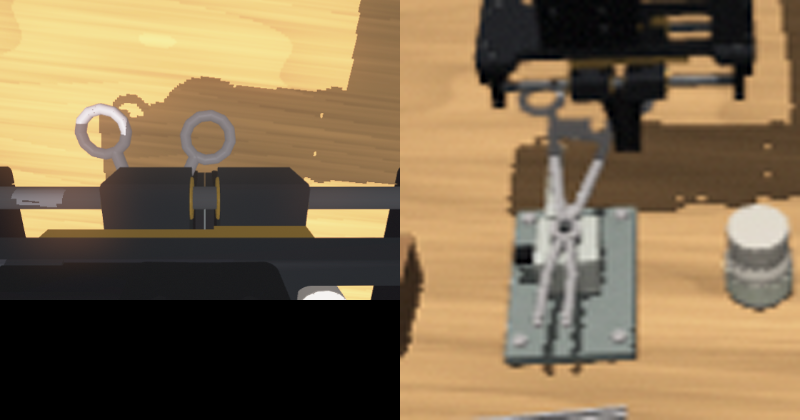

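The shank follows the fingers. The force rose to about 9 N and fell to 4.6 N, so this is near the first tooth. Continuing.

>>> move_arm(
  moves=[
    [[0, -0.1, 0], [0, 0, 0], 0],
    [[0, -0.1, 0], [0, 0, 0], 0],
  ],
)

```text
t: 7.0
eef_pos: [0.5387, -0.1314, 0.0491]
ee_rot: [0.17, -3.135, -0.001]
wrist_force: [-1.7, 5.2, -1.1]
grip_width: 0.008
```

>>> move_arm(
  moves=[
    [[0, -0.1, 0], [0, 0, 0], 0],
    [[0, -0.1, 0], [0, 0, 0], 0],
  ],
)

```text
t: 7.2
eef_pos: [0.5385, -0.1328, 0.0488]
ee_rot: [0.169, -3.134, -0.003]
wrist_force: [-3.7, 9.3, -0.9]
grip_width: 0.008
```

>>> move_arm(
  moves=[
    [[0, -0.1, 0], [0, 0, 0], 0],
    [[0, -0.1, 0], [0, 0, 0], 0],
  ],
)

```text
t: 7.4
eef_pos: [0.5383, -0.1344, 0.0486]
ee_rot: [0.169, -3.133, -0.004]
wrist_force: [-4.5, 8.6, -1.5]
grip_width: 0.006
```

```bash
cat >> h.py <<'E'
def rings(save=None,y0=90,y1=230):
    st();s=r.read_state();im=r.get_image('wrist');c=cam('wrist',s)
    if save:cv2.imwrite(save,im)
    g=cv2.resize(cv2.cvtColor(im[y0:y1],6),None,fx=4,fy=4,interpolation=2)
    q=cv2.HoughCircles(g,cv2.HOUGH_GRADIENT_ALT,1,60,param1=150,param2=.4,minRadius=60,maxRadius=190)
    if q is None:print('no rings');return
    for x in q.reshape(-1,q.shape[-1]):
        p=onz(c,(x[0]/4,x[1]/4+y0),.06)[:2]-m;print('px',x[:3]/4+[0,y0,0],'stand',np.round([p@ex*1000,p@ey*1000],1))
E
python3 -c "
from h import *
rings()"
```

```text
t 7.4 stand xy z mm [-100.9   35.2   48.6] F stand [-3.5  9.  -1.5]
px [151.25       180.5         34.07685471] stand [-142.9  -27.3]
```

>>> move_arm(
  moves=[
    [[0, -0.1, 0], [0, 0, 0], 0],
    [[0, -0.1, 0], [0, 0, 0], 0],
  ],
)

```text
t: 7.65
eef_pos: [0.5394, -0.1373, 0.049]
ee_rot: [0.169, -3.135, -0.002]
wrist_force: [-2.2, 6.7, -1.9]
grip_width: 0.007
```

>>> move_arm(
  moves=[
    [[0, -0.1, 0], [0, 0, 0], 0],
    [[0, -0.1, 0], [0, 0, 0], 0],
  ],
)

```text
t: 7.85
eef_pos: [0.5393, -0.1385, 0.0488]
ee_rot: [0.169, -3.135, -0.003]
wrist_force: [-3.5, 11.0, -1.2]
grip_width: 0.008
```

>>> move_arm(
  moves=[
    [[0, -0.1, 0], [0, 0, 0], 0],
  ],
)

```text
t: 7.95
eef_pos: [0.5393, -0.1393, 0.0488]
ee_rot: [0.168, -3.134, -0.004]
wrist_force: [-3.1, 12.1, -1.4]
grip_width: 0.005
```

```bash
python3 -c "
from h import *
rings('pics/w6.png')"
```

```text
t 7.95 stand xy z mm [-100.4   30.3   48.8] F stand [-1.7 12.4 -1.4]
px [164.25       178.5         35.65976334] stand [-143.4  -26.2]
```

Drops came at y of about 41 (tooth 1) and 35 (tooth 2), so tooth 3 is due near 29.7. One fine step at a time.

>>> move_arm(
  moves=[
    [[0, -0.05, 0], [0, 0, 0], 0],
  ],
)

```text
t: 8.1
eef_pos: [0.5392, -0.1397, 0.0487]
ee_rot: [0.169, -3.134, -0.004]
wrist_force: [-3.3, 10.6, -1.3]
grip_width: 0.006
```

>>> move_arm(
  moves=[
    [[0, -0.05, 0], [0, 0, 0], 0],
  ],
)

```text
t: 8.2
eef_pos: [0.5392, -0.1401, 0.0486]
ee_rot: [0.169, -3.134, -0.004]
wrist_force: [-3.7, 11.4, -1.5]
grip_width: 0.009
```

>>> move_arm(
  moves=[
    [[0, -0.05, 0], [0, 0, 0], 0],
  ],
)

```text
t: 8.3
eef_pos: [0.5396, -0.1411, 0.0488]
ee_rot: [0.17, -3.135, -0.002]
wrist_force: [-2.5, 3.7, -1.5]
grip_width: 0.011
```

>>> move_arm(
  moves=[
    [[0, -0.05, 0], [0, 0, 0], 0],
    [[0, 0, 0], [0, 0, 0], 0],
  ],
)

```text
t: 8.5
eef_pos: [0.5404, -0.1428, 0.0493]
ee_rot: [0.17, -3.136, -0.0]
wrist_force: [-2.0, 2.9, -2.8]
grip_width: 0.002
```

>>> move_arm(
  moves=[
    [[0, -0.05, 0], [0, 0, 0], 0],
    [[0, 0, 0], [0, 0, 0], 0],
  ],
)

```text
t: 8.7
eef_pos: [0.5406, -0.1434, 0.0494]
ee_rot: [0.17, -3.136, -0.0]
wrist_force: [-1.8, 3.6, -1.8]
grip_width: 0.005
```

>>> move_arm(
  moves=[
    [[0, 0.3, 0], [0, 0, 0], 0],
    [[0, 1.0, 0], [0, 0, 0], 0],
    [[0, 1.0, 0], [0, 0, 0], 0],
    [[0, 0, 0], [0, 0, 0], 0],
    [[0, 0, 0], [0, 0, 0], 0],
  ],
)

```text
t: 9.2
eef_pos: [0.5389, -0.1198, 0.05]
ee_rot: [-0.173, 3.136, -0.0]
wrist_force: [-0.0, -0.2, -0.1]
grip_width: 0.004
```

>>> move_arm(
  moves=[
    [[0, 0, 0], [0, 0, 0], 0],
    [[0, 0, 0], [0, 0, 0], 0],
    [[0, 0, 0], [0, 0, 0], 0],
  ],
)

```text
t: 9.5
eef_pos: [0.5384, -0.1204, 0.0495]
ee_rot: [-0.17, 3.137, -0.0]
wrist_force: [-0.6, -0.7, -0.2]
grip_width: 0.005
```

```bash
python3 - <<'E'
from h import *
rings('pics/w7.png');t=r.get_image('scene');im=cv2.imread('pics/w7.png')
o=np.zeros((420,800,3),np.uint8);o[:300,:400]=cv2.resize(im,(400,300));o[:420,400:]=cv2.resize(t[150:255,190:290],(400,420),interpolation=2);cv2.imwrite('pics/z7.png',o);st()
E
```

```text
t 9.5 stand xy z mm [-99.1  49.1  49.5] F stand [-0.7 -0.6 -0.2]
no rings
t 9.6 stand xy z mm [-99.2  49.1  49.5] F stand [-0.4 -0.2 -0.3]
```

View pics/z7.png

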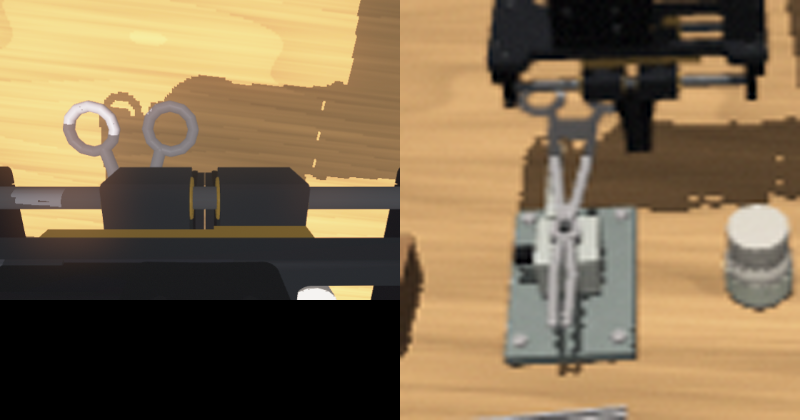

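It stays locked with the fingers 15 mm clear: ring centres at about (92,129) and (170,129) in the half-scaled picture. I'll compute the joint angle from that.

```bash
python3 - <<'E'
from h import *
s=r.read_state();c=cam('wrist',s)
for z in(.058,.062):
  for k,u in(('fix',(92,129)),('free',(170,129))):
    p=onz(c,(u[0]*1.4,u[1]*1.4),z)[:2]-m;a=np.array([p@ex,p@ey])*1000;print(z,k,a,np.arctan2(a[1],-a[0]),'closed',np.arctan2(57,131.3)-np.arctan2(a[1],-a[0]))
P=W(-140,26,90)
for n,Q in(('up',W(-99,49,90)),('over ring',P)):print(n,togo(Q,yaw+np.pi))
E
```

```text
0.058 fix [-140.73623752  -25.23956335] -0.17745307172755814 closed 0.5870232937439985
0.058 free [-140.49905243   26.13894712] 0.18394062590436278 closed 0.22562959611207756
0.062 fix [-141.33453304  -23.31609329] -0.1634983462648208 closed 0.5730685682812611
0.062 free [-141.10349662   26.73050387] 0.18722042754960436 closed 0.22234979446683598
up (array([-0.01577369, -0.01157655, -4.04936695]), np.float64(-0.004944954557286607))
over ring (array([ 4.07280284, -2.33182266, -4.04933617]), np.float64(-0.004944954557286607))
```

Angle about 0.22, so it is on the last tooth, unheld for over 0.4 s. Next: lift, open the fingers to 2 cm so they land on both sides of the ring bar, and move over the free ring at (-141, 26.5).

>>> move_arm(
  moves=[
    [[0, 0, -2.0], [0, 0, 0], 0],
    [[0, 0, -2.0], [0, 0, 0], 2.0],
    [[2.1, -1.1, 0], [0, 0, 0], 2.0],
    [[2.1, -1.1, 0], [0, 0, 0], 2.0],
    [[0, 0, 0], [0, 0, 0], 2.0],
  ],
)

```text
t: 10.1
eef_pos: [0.4964, -0.1476, 0.0895]
ee_rot: [0.167, -3.135, -0.001]
wrist_force: [0.8, 0.5, -0.5]
grip_width: 0.209
```

>>> move_arm(
  moves=[
    [[0, 0, 1.0], [0, 0, 0], 2.0],
    [[0, 0, 0.7], [0, 0, 0], 2.0],
    [[0, 0, 0], [0, 0, 0], 2.0],
    [[0, 0, 0], [0, 0, 0], 2.0],
  ],
)

```text
t: 10.5
eef_pos: [0.4993, -0.1464, 0.0719]
ee_rot: [0.172, -3.136, 0.0]
wrist_force: [0.0, -0.0, 0.4]
grip_width: 0.23
```

```bash
python3 - <<'E'
from h import *
st();im=r.get_image('wrist');t=r.get_image('scene')
o=np.zeros((420,800,3),np.uint8);o[:300,:400]=cv2.resize(im,(400,300));o[:420,400:]=cv2.resize(t[140:245,190:290],(400,420),interpolation=2);cv2.imwrite('pics/z8.png',o);st()
E
```

```text
t 10.5 stand xy z mm [-141.    27.7   71.9] F stand [ 0.  -0.   0.4]
t 10.6 stand xy z mm [-140.8   27.6   72.4] F stand [0.2 0.5 1.4]
```

View pics/z8.png

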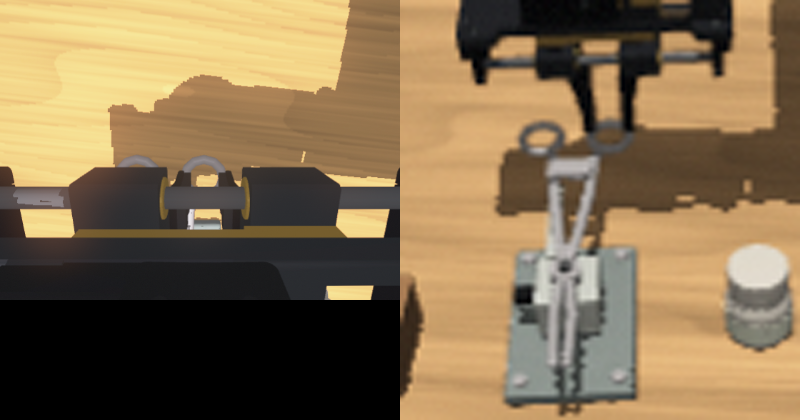

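The fingers stand over both sides of the free ring. Pressing down gently.

>>> move_arm(
  moves=[
    [[0, 0, 0.2], [0, 0, 0], 2.0],
    [[0, 0, 0.2], [0, 0, 0], 2.0],
    [[0, 0, 0.1], [0, 0, 0], 2.0],
  ],
)

```text
t: 10.9
eef_pos: [0.4989, -0.1466, 0.0674]
ee_rot: [0.171, -3.137, -0.0]
wrist_force: [-0.6, -0.2, -0.1]
grip_width: 0.23
```

>>> move_arm(
  moves=[
    [[0, 0, 0.1], [0, 0, 0], 2.0],
    [[0, 0, 0.1], [0, 0, 0], 2.0],
  ],
)

```text
t: 11.1
eef_pos: [0.4991, -0.1467, 0.0655]
ee_rot: [-0.171, 3.137, -0.0]
wrist_force: [-0.2, -0.1, -1.1]
grip_width: 0.232
```

>>> move_arm(
  moves=[
    [[0, 0, 0.1], [0, 0, 0], 2.0],
    [[0, 0, 0.1], [0, 0, 0], 2.0],
  ],
)

```text
t: 11.3
eef_pos: [0.4991, -0.1467, 0.0635]
ee_rot: [-0.171, 3.137, 0.0]
wrist_force: [-0.6, -0.0, 0.4]
grip_width: 0.229
```

>>> move_arm(
  moves=[
    [[0, 0, 0.1], [0, 0, 0], 2.0],
    [[0, 0, 0.1], [0, 0, 0], 2.0],
  ],
)

```text
t: 11.5
eef_pos: [0.4991, -0.1467, 0.0617]
ee_rot: [0.171, -3.137, 0.0]
wrist_force: [-0.8, 0.1, 3.9]
grip_width: 0.228
```

```bash
python3 -c "
from h import *
st()"
```

```text
t 11.5 stand xy z mm [-141.2   27.4   61.7] F stand [-0.8  0.2  3.9]
```

>>> move_arm(
  moves=[
    [[0, 0, 0.1], [0, 0, 0], 2.0],
    [[0, 0, 0], [0, 0, 0], 2.0],
  ],
)

```text
t: 11.7
eef_pos: [0.4991, -0.1467, 0.0608]
ee_rot: [-0.171, 3.137, -0.0]
wrist_force: [-0.8, -0.5, 3.7]
grip_width: 0.231
```

>>> move_arm(
  moves=[
    [[0, 0, 0.1], [0, 0, 0], 2.0],
    [[0, 0, 0], [0, 0, 0], 2.0],
  ],
)

```text
t: 11.9
eef_pos: [0.4991, -0.1466, 0.0596]
ee_rot: [-0.171, 3.137, 0.0]
wrist_force: [-0.4, -0.0, 2.8]
grip_width: 0.229
```

>>> move_arm(
  moves=[
    [[0, 0, 0.1], [0, 0, 0], 2.0],
    [[0, 0, 0], [0, 0, 0], 2.0],
  ],
)

```text
t: 12.1
eef_pos: [0.4991, -0.1464, 0.0585]
ee_rot: [-0.171, 3.137, 0.0]
wrist_force: [-1.5, 1.7, 4.0]
grip_width: 0.231
```

>>> move_arm(
  moves=[
    [[0, 0, 0.1], [0, 0, 0], 2.0],
    [[0, 0, 0], [0, 0, 0], 2.0],
  ],
)

```text
t: 12.3
eef_pos: [0.4991, -0.1465, 0.0576]
ee_rot: [0.171, -3.137, -0.0]
wrist_force: [-1.7, 3.0, 5.9]
grip_width: 0.23
```

>>> move_arm(
  moves=[
    [[0, 0, 0.05], [0, 0, 0], 2.0],
    [[0, 0, 0], [0, 0, 0], 2.0],
  ],
)

```text
t: 12.5
eef_pos: [0.4991, -0.1465, 0.0571]
ee_rot: [-0.171, 3.137, 0.0]
wrist_force: [-1.4, 2.3, 4.6]
grip_width: 0.23
```

```bash
python3 -c "
from h import *
st()"
```

```text
t 12.5 stand xy z mm [-141.2   27.6   57.1] F stand [-1.1  2.4  4.6]
```

The ring is about 6 mm down, and the outward pull of 2.4 N means the teeth have parted. Guiding it outwards along the arc.

>>> move_arm(
  moves=[
    [[-0.05, 0.3, 0.03], [0, 0, 0], 2.0],
    [[-0.06, 0.3, 0], [0, 0, 0], 2.0],
    [[-0.07, 0.3, 0], [0, 0, 0], 2.0],
  ],
)

```text
t: 12.8
eef_pos: [0.5003, -0.1374, 0.0571]
ee_rot: [-0.171, 3.136, -0.0]
wrist_force: [-1.2, 1.8, 6.1]
grip_width: 0.234
```

>>> move_arm(
  moves=[
    [[-0.08, 0.3, 0], [0, 0, 0], 2.0],
    [[-0.09, 0.3, 0], [0, 0, 0], 2.0],
    [[-0.1, 0.3, 0], [0, 0, 0], 2.0],
  ],
)

```text
t: 13.1
eef_pos: [0.502, -0.1282, 0.0571]
ee_rot: [-0.171, 3.136, -0.0]
wrist_force: [-1.3, 0.8, 5.9]
grip_width: 0.231
```

>>> move_arm(
  moves=[
    [[-0.11, 0.3, 0], [0, 0, 0], 2.0],
    [[-0.12, 0.3, 0], [0, 0, 0], 2.0],
    [[-0.13, 0.3, 0], [0, 0, 0], 2.0],
    [[-0.14, 0.3, 0], [0, 0, 0], 2.0],
  ],
)

```text
t: 13.5
eef_pos: [0.505, -0.1165, 0.057]
ee_rot: [0.172, -3.136, 0.002]
wrist_force: [-2.4, -4.0, 5.1]
grip_width: 0.233
```

```bash
python3 -c "
from h import *
st()"
```

```text
t 13.5 stand xy z mm [-131.9   56.8   57. ] F stand [-2.8 -3.7  5.1]
```

Fully out: the force now points back, so the ring is at its open stop. Lifting off.

>>> move_arm(
  moves=[
    [[0, -0.1, -0.3], [0, 0, 0], 2.0],
    [[0, 0, -0.5], [0, 0, 0], 2.0],
    [[0, 0, -2], [0, 0, 0], 2.0],
    [[0, 0, -4], [0, 0, 0], 2.0],
    [[-3, 0, -3], [0, 0, 0], 2.0],
  ],
)

```text
t: 14.0
eef_pos: [0.5329, -0.1139, 0.1563]
ee_rot: [0.169, -3.136, -0.001]
wrist_force: [3.0, -0.6, -0.1]
grip_width: 0.231
```

>>> move_arm(
  moves=[
    [[-4, -2, 0], [0, 0, 0], 2.0],
    [[-4, -2, 0], [0, 0, 0], 2.0],
    [[0, 0, 0], [0, 0, 0], 2.0],
    [[0, 0, 0], [0, 0, 0], 2.0],
    [[0, 0, 0], [0, 0, 0], 2.0],
  ],
)

```text
t: 14.5
eef_pos: [0.6181, -0.1445, 0.1542]
ee_rot: [0.17, -3.136, -0.001]
wrist_force: [-0.5, 0.3, 0.2]
grip_width: 0.227
```

```bash
python3 - <<'E'
from h import *
rings('pics/w9.png',20,110);im=cv2.imread('pics/w9.png');t=r.get_image('scene')
o=np.zeros((420,800,3),np.uint8);o[:300,:400]=cv2.resize(im,(400,300));o[:420,400:]=cv2.resize(t[140:245,190:290],(400,420),interpolation=2);cv2.imwrite('pics/z9.png',o);st()
E
```

```text
t 14.5 stand xy z mm [-22.8  16.1 154.2] F stand [-0.5  0.3  0.2]
px [229.5         53.5         25.46584129] stand [-140.4  -24.5]
px [341.75        66.5         25.41417122] stand [-131.4   56.3]
px [341.75        66.5         17.45971107] stand [-131.4   56.3]
px [229.5         53.5         18.31062698] stand [-140.4  -24.5]
px [229.5        53.5        16.3208046] stand [-140.4  -24.5]
px [341.75        66.5         15.58190441] stand [-131.4   56.3]
t 14.6 stand xy z mm [-22.6  16.3 155. ] F stand [-0.5  0.2 -0.3]
```

View pics/z9.png

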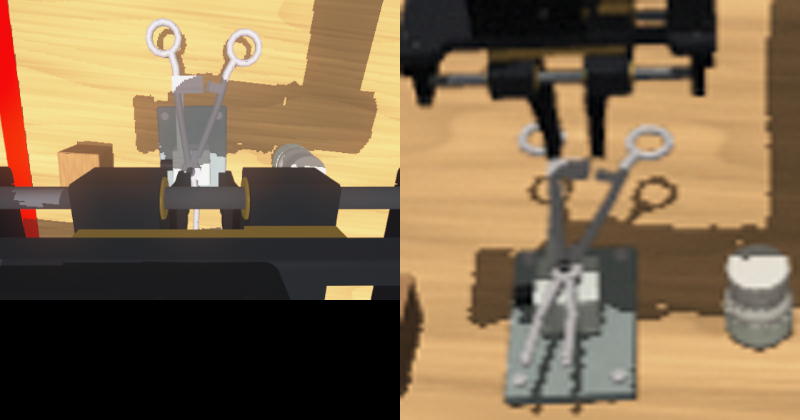

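The forceps is fully open again: the free ring is at (-131.4, 56.3) against (-131.2, 56.7) at the start. The fingers are high and clear.

```bash
python3 -c "
from station import r
print(r.sign_off())"
```

```text
the job is handed in; nothing more can be done
None
```

The forceps was locked on its last ratchet tooth, left on its own, then unlocked and opened again. I handed the job in at about 14.6 s, and the sign-off gives no verdict.

- **Closing:** I pushed the free shank with closed fingers and felt three force drops, the last from 11.4 N to 3.7 N. The peak reading was about 12.5 N.
- **Locked:** With the fingers about 15 mm clear for over 0.4 s, it stayed shut. The picture gave a joint angle of about 0.22 rad, which matches the third tooth.
- **Unlocking:** I pressed the ring down about 6 mm at about 6 N and guided it 30 mm outwards to its open stop. Then I lifted off.
- **Last check:** The free ring's centre was at (-131.4, 56.3) mm, against (-131.2, 56.7) mm at the start, so it is fully open to within the measurement. Wrist force was at noise level, with the fingers well above everything.
- **Other things on the table:** I touched nothing else that I know of. The jar and carton looked in place in the last pictures, but I did not measure any of the things on the table again.
- **What disagreed:** The height of the forceps' plane came out between 45 and 61 mm above the table, depending on the camera pair. I used 60 mm; first contact when pressing the ring down, at about 63 mm for the top of the bar, fitted that.

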